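Count to the third gap and put the tea tin away

ROBOT

A 6-joint arm with a two-finger parallel gripper is mounted at the origin on the work surface. World frame = base frame: x ahead of the robot, y to its left, z up, the work surface at z = 0. Lengths are in m, angles in rad, forces in N, time in s.
With the tool pointing down it reaches from about 0.25 to 0.775 m from the base axis. Payload 8.9 kg.
Tool frame: the origin (TCP) lies at the very end of the fingers, on their centre line; the grasp point (between the pads) lies 19 mm behind it (r.grasp_offset is the z of the grasp point in the tool frame, in m); z points along the fingers, y is the direction in which the jaws open and shut (so a half turn about z gives the same grasp; the last joint's range is limited). The gripper opens to 85 mm and grips with 20 to 120 N. Pads are 22 mm wide; open, the fingers measure 114 mm over their backs; the gripper's body (76 mm by 85 mm) begins 54 mm behind the grasp point. The pads swing forward as they close: fully open they stand 13 mm farther back than shut.
Start: joints at [1.178, 0.291, -0.153, 1.127, 0, 1.431], TCP at [0.132, 0.508, 0.231] pointing down, gripper open.
Joint ranges: [-2.52, 2.52], [-0.91, 1.74], [-1.3, 1.37], [-1.96, 2.02], [-1.52, 1.47], [-3.14, 3.14]. Speed limits (rad/s): [2.22, 2.22, 2.79, 3.14, 3.14, 3.14].

INTERFACE

Orientations are given as a unit quaternion [w, x, y, z].
In Python, from bench import r gives the robot as it stands.
- The arm moves only by the shell command python3 -m crank 'ROWS'. ROWS is JSON, a list of rows, each a list of 7 numbers: the turn, a rotation vector about the tool's x, y, z in rad, then the shift along the tool's x, y, z in m, then the opening, from -1 (shut) to 1 (fully open). In form: [[wx, wy, wz, dx, dy, dz, grip], ...]. A call has 1 to 8 rows; each row shifts and turns the pose as measured when the row begins, along the tool's axes as they then stand; what a row does not reach is not made up. A row lasts 1/12 s, in which the tool goes at most 41.7 mm and 7.16 degrees, less where a joint would pass 70% of its speed; a pose out of reach is approached as far as the arm can. A call is refused whole if a number of a shift passes 0.0417 or a number of a turn 0.125, either way. A call with a gripper value outside its range is refused whole. The fingers move at their own pace and stop on an object; the grip force is fixed at half the most. Time passes only in rows, so rows that do not move let the fingers close. It gives the time, the measured TCP pose, the force and the opening at its end, in the units of the state.
- r.state(): the state, without advancing time (a new reading comes with each control period).
- r.grab_frame(name): name is "side" or "top" or "wrist"; returns a dict with "frame" (420x560x3 uint8, red, green, blue), "depth" (420x560 float32, m along the optical axis (not along the pixel's ray), 0 where there is no reading), "mtx" (3x3 intrinsics, pixels), "dist_coeffs" ([k1, k2, p1, p2, k3] as OpenCV has them; the pictures are not rectified), "xyz" and "orientation" of the camera in the world; the wrist camera has in their place "tool_from_camera" (4x4, takes a point from camera to tool coordinates, whose origin is the TCP and whose axes are the flange's). Camera axes: x right, y down, z forward; pixel columns grow to the right and rows downward; lengths in m; the calibration is good to about 2 mm. A picture is of the moment at which its call begins: read the wrist's pose just before it.
- r.close_job(): hands the job in, once; it reports no verdict.
The state is a dict: "t": time; "joint_pos": joint angles; "qd": joint speeds; "joint_torque": joint torques, N m; "tcp_pos": TCP position; "tcp_rot": TCP orientation; "force": force on the tool from outside, world axes, zero at the start; "wrist_torque": the same for the moment, N m; "width": finger opening in m.
Only numpy, scipy, OpenCV 4.12 (cv2) and the standard library are available. Lean on these libraries where they do the work, as an engineer would, in place of code of your own. Each camera call takes 0.05 s, during which the arm holds its last target. There are 200 camera calls.

TASK

Find the tea tin's place in the white tin rack by counting: starting at the end with the green knob, run a closed fingertip along the wooden front rail over the first, the second and then the third gap, touching the rail over each in turn, and go no further along it. Then push the mustard-yellow tea tin along the counter into that third gap until it is fully home against the backstop. Never lift or tip the tin, and leave everything else standing where it is.

Things in the scene. Friction and masses are not known exactly. Their poses are not given: they have to be found in the camera images.
- rack: white steel tin rack fixed to the counter, 376 mm long (y) over its end posts, 90 mm deep (x), 64 mm high. Origin: its centre, on the counter; its open front looks to its -x, z up. Seven dividers (4 mm thick, round 6 mm front edges at x = -42 mm) at y = -174 to 174 mm, 58 mm apart, make six gaps 52 mm clear at the mouth, with no floor: tins slide on the counter, under the front rail (underside 57 mm high)
- backstop (a point): middle of the face of the rack's backstop, 34 mm high along all gaps, at rack x = 39, y = 0, z = 17 mm. A 90 mm tin that is fully home touches it and has its near end at rack x = -51 mm, 6 mm proud of the front (x = -45 mm)
- rail1: length of the wooden front rail over the first gap from the rack's +y end and centred on it: 14 (x) x 58 (y) x 7 mm, origin at its centre, top face 64 mm above the counter, at rack x = -36, y = 145 mm. The six lengths join over the dividers (dark lines) as one flat rigid rail
- rail2: length of the wooden front rail over the second gap from the rack's +y end and centred on it: 14 (x) x 58 (y) x 7 mm, origin at its centre, top face 64 mm above the counter, at rack x = -36, y = 87 mm. The six lengths join over the dividers (dark lines) as one flat rigid rail
- rail3: length of the wooden front rail over the third gap from the rack's +y end and centred on it: 14 (x) x 58 (y) x 7 mm, origin at its centre, top face 64 mm above the counter, at rack x = -36, y = 29 mm. The six lengths join over the dividers (dark lines) as one flat rigid rail
- rail4: length of the wooden front rail over the fourth gap from the rack's +y end and centred on it: 14 (x) x 58 (y) x 7 mm, origin at its centre, top face 64 mm above the counter, at rack x = -36, y = -29 mm. The six lengths join over the dividers (dark lines) as one flat rigid rail
- rail5: length of the wooden front rail over the fifth gap from the rack's +y end and centred on it: 14 (x) x 58 (y) x 7 mm, origin at its centre, top face 64 mm above the counter, at rack x = -36, y = -87 mm. The six lengths join over the dividers (dark lines) as one flat rigid rail
- rail6: length of the wooden front rail over the sixth gap from the rack's +y end and centred on it: 14 (x) x 58 (y) x 7 mm, origin at its centre, top face 64 mm above the counter, at rack x = -36, y = -145 mm. The six lengths join over the dividers (dark lines) as one flat rigid rail
- green_knob: dark green round knob, 22 mm across, 23 mm high, fixed on the top of one end of the rack (rack y = +180 or -180 mm, x = -36 mm; either end by chance): the gaps are counted from this end. Origin at its underside, 64 mm above the counter. A white knob of the same shape stands on the other end
- tea_tin: the mustard-yellow tea tin, loose on the counter in front of the rack, about 0.2 kg; 90 x 40 x 46 mm (x, y, z), lid on; origin at the centre of its underside, x along its length, z up. Turned by up to 0.25 rad against the rack
- blue_tin: blue tin with a steel lid stored in the end gap at the rack's +y end, loose; 90 x 40 x 46 mm (x, y, z), lid on; origin at the centre of its underside, x along its length, z up
- cream_tin: cream tin with a pale green lid stored in the end gap at the rack's -y end, loose; 90 x 40 x 46 mm (x, y, z), lid on; origin at the centre of its underside, x along its length, z up
- spice_jar: amber spice jar with a black cap, 48 mm across, 85 mm high, on the counter to the left; origin under its centre
- salt_pot: white salt pot with a steel cap, 52 mm across, 75 mm high, on the counter to the right; origin under its centre
- mug: blue mug, 80 mm across, 90 mm high, right of the rack; origin under its centre
- sauce: red sauce bottle, 56 mm across, 170 mm high, left of the rack; origin under its centre
- butter: cream butter tub with a yellow lid, 80 x 120 x 50 mm, behind the rack; origin under its centre

How it is judged:
By the outcome, as a careful person would: the job done as asked, in the order asked, and still so for the second after the job is handed in, with the robot touching nothing.
It also fails if it takes over 56 s, if anything falls off the work surface, if the arm or the gripper's body presses on something with over 40 N, if the wrist force passes 120 N, or if a joint passes its speed limit or range.

## Working session

There is one attempt and no reset: what is moved stays moved. The work goes in short steps, Python scripts to look and compute and a shell command to move; the robot and the scene stay as the last step left them, time stands still between calls to the robot, and variables do not carry over. Pictures are saved under pics/ and viewed, about 8 in all and at most 12, crops included, and the job is handed in when it is done.

```bash
ls; mkdir -p pics; cat > h.py <<'E'
from bench import r
import numpy as np, cv2
from scipy.spatial.transform import Rotation as R
def rot(q): return R.from_quat([q[1],q[2],q[3],q[0]]).as_matrix()
def grab(n):
    s=r.state(); f=r.grab_frame(n)
    if n=="wrist":
        T=np.eye(4);T[:3,:3]=rot(s["tcp_rot"]);T[:3,3]=s["tcp_pos"];T=T@np.array(f["tool_from_camera"])
        f["Rw"],f["o"]=T[:3,:3],T[:3,3]
    else: f["Rw"],f["o"]=rot(f["orientation"]),np.array(f["xyz"])
    return f
def ray(f,uv):
    p=cv2.undistortPoints(np.array(uv,float).reshape(-1,1,2),np.array(f["mtx"]),np.array(f["dist_coeffs"])).reshape(-1,2)
    return np.c_[p,np.ones(len(p))]@f["Rw"].T
def onz(f,uv,z):
    d=ray(f,uv); return f["o"]+d*((z-f["o"][2])/d[:,2])[:,None]
def save(f,n): cv2.imwrite(f"pics/{n}.png",f["frame"][:,:,::-1])
E
python3 - <<'E'
from h import *
import pickle
for n in("top","side"):
    f=grab(n);save(f,n+"1");pickle.dump(f,open(n+".pkl","wb"));print(n,f["o"],f["Rw"][:,2])
print(r.state())
E
```

```text
pics
top [ 0.37526799 -0.00834932  1.19143712] [ 0.21693613  0.01258337 -0.97610469]
side [ 0.31865195 -0.71700352  0.55204036] [ 0.32098514  0.79488598 -0.51490272]
{'t': 0.1, 'joint_pos': array([ 1.17772062e+00,  2.91248326e-01, -1.54057041e-01,  1.12671888e+00,
        1.02380149e-05,  1.43147132e+00]), 'qd': array([-8.83632880e-04, -9.05119361e-04,  4.57668095e-04, -1.25839050e-03,
       -1.07709949e-05, -1.12751429e-03]), 'joint_torque': array([ 2.01435425e-03, -5.37977815e+01,  3.31919611e+01,  9.21680796e-03,
       -1.99869442e-04, -2.24610773e-05]), 'tcp_pos': array([0.13164254, 0.50780748, 0.23077477]), 'tcp_rot': array([-1.66451358e-04,  1.26535207e-01,  9.91961927e-01, -5.90987050e-04]), 'force': array([ 0.66015199, -0.14352723, -0.19923003]), 'wrist_torque': array([ 0.02104348, -0.05003146,  0.01720061]), 'width': 0.08587466509707227}
```

View pics/top1.png

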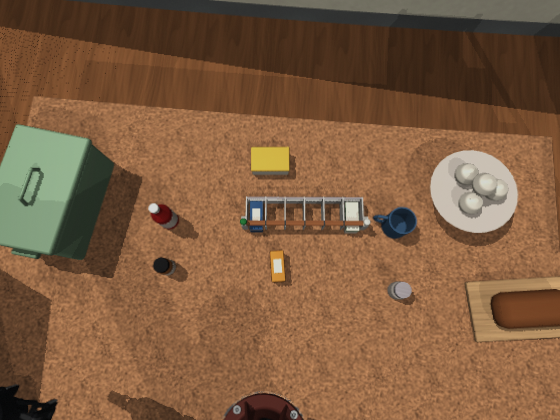

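View pics/side1.png

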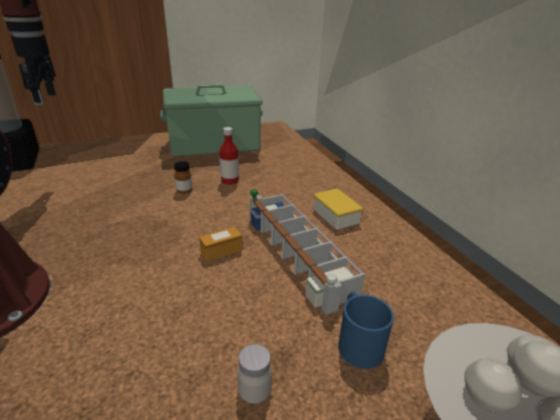

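The green knob is at the left, +y end (243,222) and the white knob is at (367,222). The mustard tin is at (278,266), ahead of gaps 2–3. Next I measure them.

```bash
python3 - <<'E'
from h import *
import pickle
f=pickle.load(open("top.pkl","rb"));im=f["frame"];hsv=cv2.cvtColor(im,cv2.COLOR_RGB2HSV)
def blob(m,box):
    k=np.zeros(m.shape,np.uint8);x0,y0,x1,y1=box;k[y0:y1,x0:x1]=m[y0:y1,x0:x1];return k.astype(np.uint8)
g=blob((hsv[...,0]>50)&(hsv[...,0]<90)&(hsv[...,1]>90),(230,205,258,240));v,u=np.nonzero(g)
K=onz(f,[[u.mean(),v.mean()]],.076)[0];print("green",len(u),u.mean(),v.mean(),K)
w=blob((hsv[...,1]<50)&(hsv[...,2]>150),(364,212,374,232));v,u=np.nonzero(w)
W=onz(f,[[u.mean(),v.mean()]],.076)[0];print("white",len(u),u.mean(),v.mean(),W,np.linalg.norm(K-W))
# tin by depth: top face points
ys,xs=np.mgrid[240:295,255:300];uv=np.c_[xs.ravel(),ys.ravel()]
d=f["depth"][240:295,255:300].ravel();P=f["o"]+ray(f,uv)*d[:,None]
t=P[(P[:,2]>.038)&(P[:,2]<.056)];print(len(t),np.median(t[:,2]));print(cv2.minAreaRect((t[:,:2]*1000).astype(np.float32)))
# rack pts by depth
ys,xs=np.mgrid[190:240,235:375];uv=np.c_[xs.ravel(),ys.ravel()]
d=f["depth"][190:240,235:375].ravel();P=f["o"]+ray(f,uv)*d[:,None]
t=P[(P[:,2]>.058)&(P[:,2]<.07)];print(len(t),np.median(t[:,2]));print(cv2.minAreaRect((t[:,:2]*1000).astype(np.float32)))
for n,uv,z in(("jar",(162,265),.085),("pot",(402,290),.075),("sauce",(154,208),.17)):print(n,onz(f,[uv],z)[0])
rm=blob((hsv[...,0]<14)&(hsv[...,1]>110)&(hsv[...,2]>50),(250,205,362,232))
cv2.imwrite("pics/z.png",cv2.resize(im[180:300,220:390,::-1],None,fx=4,fy=4,interpolation=cv2.INTER_CUBIC))
E
```

```text
green 33 242.9090909090909 221.3030303030303 [0.59564178 0.11108097 0.076     ]
white 40 366.275 220.575 [ 0.62800347 -0.24809934  0.076     ] 0.36063524236432387
427 0.04542567752625515
((477.762939453125, 0.6948356628417969), (90.02425384521484, 40.526756286621094), 8.871781349182129)
920 0.062396697468860896
((645.0480346679688, -76.26837158203125), (89.7685317993164, 395.311279296875), 4.667294502258301)
jar [0.45000761 0.32364995 0.085     ]
pot [ 0.43741046 -0.35445567  0.075     ]
sauce [0.59346388 0.34200474 0.17      ]
```

View pics/z.png

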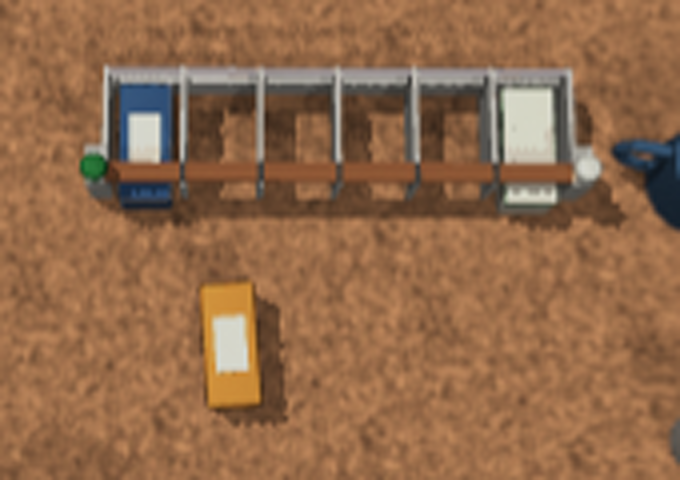

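```bash
cat >> h.py <<'E'
import json,os
RK=dict(o=[0.6477,-0.0654],yaw=0.088)
if os.path.exists("rk.json"):RK=json.load(open("rk.json"))
def A(): c,s=np.cos(RK["yaw"]),np.sin(RK["yaw"]);return np.array([[c,-s],[s,c]])
def w2r(p): return (np.asarray(p)[...,:2]-RK["o"])@A()
def r2w(p): return np.asarray(p)@A().T+RK["o"]
def go(x,y,z,yaw=0):
    """tool shift and turn from here to rack (x,y), height z; yaw of tool y rel. to rack y"""
    s=r.state();M=rot(s["tcp_rot"]);t=np.append(r2w([x,y]),z)
    a=RK["yaw"]+yaw;D=np.array([[-np.cos(a),-np.sin(a),0],[-np.sin(a),np.cos(a),0],[0,0,-1.]]).T
    print("t",round(s["t"],2),"rack",w2r(s["tcp_pos"]).round(4),"z",round(s["tcp_pos"][2],4),"F",s["force"].round(1),"w",round(s["width"],4))
    print(" shift(tool)",(M.T@(t-s["tcp_pos"])).round(4),"after-turn shift",(D.T@(t-s["tcp_pos"])).round(4),"turn",R.from_matrix(M.T@D.T if False else M.T@D).as_rotvec().round(3))
E
sed -i 's/D=np.array(\[\[-np.cos(a),-np.sin(a),0\],\[-np.sin(a),np.cos(a),0\],\[0,0,-1.\]\]).T/D=np.array([[-np.cos(a),-np.sin(a),0],[-np.sin(a),np.cos(a),0],[0,0,-1.]])/' h.py
python3 -m crank '[[0,0,-0.115,0,0,0,-1],[0,0,-0.115,0,0,0,-1],[0,0,-0.113,0,0,0,-1]]'
python3 -c "
from h import *
go(-.12,.10,.23)"
```

```text
t: 0.35
tcp_pos: [0.1313, 0.5071, 0.2297]
tcp_rot: [-0.001, -0.049, 0.999, -0.002]
force: [0.5, 0.3, 0.3]
width: 0.0517
t 0.35 rack [-0.464   0.6156] z 0.2297 F [0.5 0.3 0.3] w 0.0517
 shift(tool) [-0.3389 -0.519   0.0008] after-turn shift [-3.440e-01 -5.156e-01 -3.000e-04] turn [-0.003 -0.002  0.01 ]
```

```bash
python3 -m crank '[[0,0,0.005,-0.023,-0.0344,0,-1],[0,0,0.005,-0.023,-0.0344,0,-1],[0,0,0,-0.023,-0.0344,0,-1],[0,0,0,-0.023,-0.0344,0,-1],[0,0,0,-0.023,-0.0344,0,-1],[0,0,0,-0.023,-0.0344,0,-1],[0,0,0,-0.023,-0.0344,0,-1],[0,0,0,-0.023,-0.0344,0,-1]]'
python3 -m crank '[[0,0,0,-0.023,-0.0344,0,-1],[0,0,0,-0.023,-0.0344,0,-1],[0,0,0,-0.023,-0.0344,0,-1],[0,0,0,-0.023,-0.0344,0,-1],[0,0,0,-0.023,-0.0344,0,-1],[0,0,0,-0.023,-0.0344,0,-1],[0,0,0,-0.02,-0.03,0,-1],[0,0,0,0,0,0,-1]]'
python3 -c "
from h import *
import pickle
go(-.12,.08,.23)
f=grab('wrist');save(f,'w1');pickle.dump(f,open('w1.pkl','wb'))"
```

```text
t: 1.02
tcp_pos: [0.3399, 0.2505, 0.2272]
tcp_rot: [-0.002, -0.055, 0.998, -0.002]
force: [0.8, 0.5, -0.5]
width: 0.0001
t: 1.68
tcp_pos: [0.5256, 0.0217, 0.2258]
tcp_rot: [-0.002, -0.052, 0.999, -0.002]
force: [-1.3, 0.1, -0.4]
width: 0.0
t 1.68 rack [-0.1139  0.0975] z 0.2258 F [-1.3  0.1 -0.4] w 0.0
 shift(tool) [ 0.0064 -0.0174 -0.0041] after-turn shift [ 0.0061 -0.0175 -0.0042] turn [-0.004 -0.004  0.017]
```

View pics/w1.png

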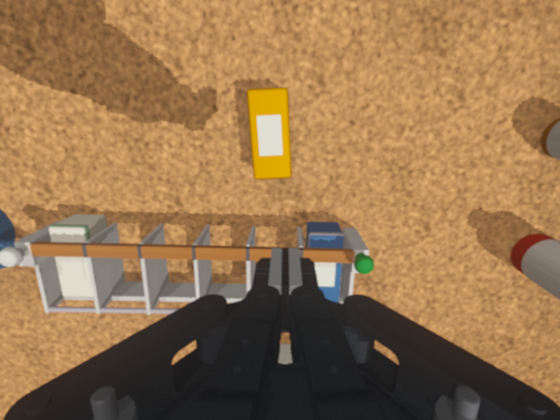

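The wrist view shows the rail along v≈250, the green knob at (364,264), the white knob at (10,257) and the tin at (270,133). I'll refine the rack and tin from it.

```bash
python3 - <<'E'
from h import *
import pickle
f=pickle.load(open("w1.pkl","rb"));im=f["frame"];hsv=cv2.cvtColor(im,cv2.COLOR_RGB2HSV).astype(int);H,S,V=hsv[...,0],hsv[...,1],hsv[...,2]
def c(m,b):
    x0,y0,x1,y1=b;v,u=np.nonzero(m[y0:y1,x0:x1]);return [u.mean()+x0,v.mean()+y0],len(u)
g,n=c((H>50)&(H<90)&(S>110),(345,245,385,285));w,n2=c((S<40)&(V>150),(0,247,23,268))
K=onz(f,[g,w],.0755);print(g,n,w,n2,K,np.linalg.norm(K[0]-K[1]))
# rail: reddish-brown columns
rl=(H<14)&(S>140)&(V>90)
uu,vv=[],[]
for u in list(range(45,240,4))+list(range(305,345,4)):
    v=np.nonzero(rl[238:268,u])[0]+238
    if 5<len(v)<20: uu.append(u);vv.append(v.mean())
P=onz(f,np.c_[uu,vv],.064);k=np.polyfit(P[:,1],P[:,0],1);print("rail line",len(uu),k,"yaw",-np.arctan(k[0]),"rms",np.std(np.polyval(k,P[:,1])-P[:,0]))
a=-np.arctan(k[0]);RK["yaw"]=a
m=K.mean(0)[:2];
# origin: y from knobs, x from rail
y=m[1];x=np.polyval(k,y);print("mid knobs",m,"rail x there",x)
RK["o"]=(np.array([x,y])+A()@[.036,0]).tolist();print(RK);json.dump(RK,open("rk.json","w"))
# dark joints
row=[(u,int(V[int(round(np.interp(u,uu,vv)))-2:int(round(np.interp(u,uu,vv)))+3,u].mean())) for u in range(40,320)]
js=[u for i,(u,q) in enumerate(row[3:-3],3) if q==min(z[1] for z in row[i-3:i+4]) and q<np.median([z[1] for z in row])-18]
print([(u,w2r(onz(f,[[u,np.interp(u,uu,vv)]],.064)[0]).round(4).tolist()) for u in js])
t=((H>17)&(H<30)&(S>200)&(V>150))|((S<60)&(V>150));t=t.astype(np.uint8);t[:80]=0;t[190:]=0;t[:,:235]=0;t[:,305:]=0
cn=max(cv2.findContours(t,0,2)[0],key=cv2.contourArea)
q=onz(f,cn.reshape(-1,2),.046);rc=cv2.minAreaRect((q[:,:2]*1000).astype(np.float32));print("tin",rc,"rack",w2r(np.array(rc[0])/1000))
E
```

```text
[np.float64(363.46743295019155), np.float64(263.5478927203065)] 261 [np.float64(10.124277456647398), np.float64(257.60693641618496)] 346 [[ 0.59646656  0.11124675  0.0755    ]
 [ 0.62796409 -0.25317781  0.0755    ]] 0.3657832009509378Traceback (most recent call last):
  File "<stdin>", line 14, in <module>
  File "h.py", line 16, in onz
    d=ray(f,uv); return f["o"]+d*((z-f["o"][2])/d[:,2])[:,None]
  File "h.py", line 13, in ray
    p=cv2.undistortPoints(np.array(uv,float).reshape(-1,1,2),np.array(f["mtx"]),np.array(f["dist_coeffs"])).reshape(-1,2)
      ~~~~~~~~~~~~~~~~~~~^^^^^^^^^^^^^^^^^^^^^^^^^^^^^^^^^^^^^^^^^^^^^^^^^^^^^^^^^^^^^^^^^^^^^^^^^^^^^^^^^^
cv2.error: OpenCV(4.12.0) /io/opencv/modules/calib3d/src/undistort.dispatch.cpp:347: error: (-215:Assertion failed) CV_IS_MAT(_src) && CV_IS_MAT(_dst) && (_src->rows == 1 || _src->cols == 1) && (_dst->rows == 1 || _dst->cols == 1) && _src->cols + _src->rows - 1 == _dst->rows + _dst->cols - 1 && (CV_MAT_TYPE(_src->type) == CV_32FC2 || CV_MAT_TYPE(_src->type) == CV_64FC2) && (CV_MAT_TYPE(_dst->type) == CV_32FC2 || CV_MAT_TYPE(_dst->type) == CV_64FC2) in function 'cvUndistortPointsInternal'
```

```bash
python3 - <<'E'
from h import *
import pickle
f=pickle.load(open("w1.pkl","rb"));im=f["frame"];hsv=cv2.cvtColor(im,cv2.COLOR_RGB2HSV).astype(int);H,S,V=hsv[...,0],hsv[...,1],hsv[...,2]
print(hsv[242:264:2,120].tolist())
sat=(S>150)&(V>90)&(H<14)
uu,vv,hh=[],[],[]
for u in list(range(45,240,3))+list(range(305,345,3)):
    # saturation/hue run round the rail: pixel-wise colour distance to rail centre colour
    d=np.abs(hsv[238:270,u]-np.array([12,190,170]))
    vm=np.nonzero((H[238:270,u]<15)&(S[238:270,u]>140))[0]+238
    uu.append(u);vv.append(vm.mean() if len(vm) else 0);hh.append(len(vm))
print(list(zip(uu,np.round(vv,1),hh))[::6])
t=((H>17)&(H<30)&(S>200)&(V>150))|((S<60)&(V>150));t=t.astype(np.uint8);t[:80]=0;t[190:]=0;t[:,:235]=0;t[:,305:]=0
cn=max(cv2.findContours(t,0,2)[0],key=cv2.contourArea)
q=onz(f,cn.reshape(-1,2),.046);rc=cv2.minAreaRect((q[:,:2]*1000).astype(np.float32));print("tin",rc,"rack",w2r(np.array(rc[0])/1000))
for x in (85,143,197,249,299,33,352):print(x,onz(f,[[x,250+(x-60)*.02]],.064)[0].round(4),w2r(onz(f,[[x,250+(x-60)*.02]],.064)[0]).round(4))
E
```

```text
[[15, 113, 167], [13, 146, 117], [14, 161, 165], [15, 159, 181], [15, 160, 182], [14, 159, 180], [14, 159, 176], [14, 157, 177], [12, 68, 146], [16, 22, 130], [16, 22, 130]]
[(45, np.float64(248.0), 4), (63, np.float64(248.7), 6), (81, np.float64(252.0), 7), (99, np.float64(249.2), 8), (117, np.float64(250.9), 7), (135, np.float64(249.2), 8), (153, np.float64(250.3), 6), (171, np.float64(247.8), 5), (189, np.float64(248.5), 4), (207, np.float64(250.3), 3), (225, np.float64(250.8), 5), (308, np.float64(251.8), 4), (326, np.float64(252.2), 5), (344, np.float64(255.5), 8)]
tin ((477.9881896972656, 0.206756591796875), (89.35054779052734, 39.768402099609375), 9.072433471679688) rack [-0.16328916  0.08026826]
85 [ 0.6184 -0.1844  0.064 ] [-0.0397 -0.116 ]
143 [ 0.6134 -0.1232  0.064 ] [-0.0393 -0.0546]
197 [ 0.6086 -0.0656  0.064 ] [-0.0389  0.0032]
249 [ 0.6039 -0.0098  0.064 ] [-0.0387  0.0593]
299 [0.5993 0.0441 0.064 ] [-0.0385  0.1133]
33 [ 0.6227 -0.2386  0.064 ] [-0.0401 -0.1703]
352 [0.5944 0.1011 0.064 ] [-0.0384  0.1706]
```

```bash
python3 -c "
from h import *
RK.update(yaw=.086);json.dump(RK,open('rk.json','w'));go(-.036,.143,.075)"
```

```text
t 1.73 rack [-0.1158  0.0992] z 0.2256 F [-0.1 -0.3 -0.1] w 0.0001
 shift(tool) [-0.0815  0.0427  0.15  ] after-turn shift [-0.0798  0.0438  0.1506] turn [-0.003 -0.006  0.019]
```

```bash

python3 -m crank '[[0,-0.005,0.018,-0.028,0.0145,0.01,-1],[0,0,0,-0.028,0.0145,0.02,-1],[0,0,0,-0.024,0.0145,0.02,-1],[0,0,0,0,0,0.035,-1],[0,0,0,0,0,0.035,-1],[0,0,0,0,0,0.02,-1],[0,0,0,0,0,0,-1],[0,0,0,0,0,0,-1]]'
python3 -c "
from h import *
go(-.036,.143,.066)"
```

```text
t: 2.4
tcp_pos: [0.5991, 0.0802, 0.0796]
tcp_rot: [-0.001, -0.043, 0.999, -0.001]
force: [-0.2, 0.2, 0.9]
width: 0.0
t 2.4 rack [-0.0359  0.1492] z 0.0796 F [-0.2  0.2  0.9] w 0.0
 shift(tool) [ 0.0001 -0.0062  0.0136] after-turn shift [ 0.0001 -0.0062  0.0136] turn [-0.001 -0.002  0.   ]
```

```bash

python3 -m crank '[[0,0,0,0,-0.0062,0.006,-1],[0,0,0,0,0,0.006,-1],[0,0,0,0,0,0,-1],[0,0,0,0,0,0,-1]]'
python3 -m crank '[[0,0,0,0,0,0.002,-1],[0,0,0,0,0,0,-1]]'
```

```text
t: 2.73
tcp_pos: [0.601, 0.0741, 0.0711]
tcp_rot: [0.001, -0.044, 0.999, -0.001]
force: [-1.1, 0.2, 0.8]
width: 0.0002
t: 2.9
tcp_pos: [0.6021, 0.0738, 0.0706]
tcp_rot: [0.003, -0.043, 0.999, -0.001]
force: [0.2, 1.0, -0.4]
width: 0.0002
```

```bash

python3 -m crank '[[0,0,0,0,0,0.0015,-1],[0,0,0,0,0,0,-1]]'
```

```text
t: 3.07
tcp_pos: [0.6028, 0.0737, 0.07]
tcp_rot: [0.003, -0.043, 0.999, -0.001]
force: [0.3, -0.1, -0.4]
width: 0.0
```

```bash

python3 -m crank '[[0,0,0,0.003,0,0.004,-1]]'
python3 -m crank '[[0,0,0,0.002,0,0.004,-1]]'
python3 -m crank '[[0,0,0,0.001,0,0.003,-1]]'
python3 -c "
from h import *
go(-.036,.143,.064)"
```

```text
t: 3.15
tcp_pos: [0.601, 0.0735, 0.0667]
tcp_rot: [0.004, -0.043, 0.999, -0.001]
force: [0.4, 0.1, 0.5]
width: -0.0003
t: 3.23
tcp_pos: [0.5996, 0.0733, 0.0638]
tcp_rot: [0.005, -0.043, 0.999, -0.001]
force: [-15.0, -0.4, 58.1]
width: 0.0001
t: 3.32
tcp_pos: [0.5995, 0.0734, 0.0638]
tcp_rot: [0.007, -0.043, 0.999, -0.001]
force: [-14.7, -0.1, 54.8]
width: -0.0002
t 3.32 rack [-0.0361  0.1424] z 0.0638 F [-14.7  -0.1  54.8] w -0.0002
 shift(tool) [-0.0001  0.0006 -0.0002] after-turn shift [-0.0001  0.0006 -0.0002] turn [-0.002  0.014  0.001]
```

```bash

python3 -m crank '[[0,0.004,0,0,-0.010,0.0004,-1],[0,0.004,0,0,-0.012,0.0004,-1]]'
python3 -c "
from h import *
go(-.036,.087,.064)"
```

```text
t: 3.48
tcp_pos: [0.6017, 0.0531, 0.0651]
tcp_rot: [0.005, -0.045, 0.999, -0.001]
force: [-0.2, 0.1, -1.0]
width: -0.0005
t 3.48 rack [-0.0357  0.122 ] z 0.0651 F [-0.2  0.1 -1. ] w -0.0005
 shift(tool) [ 0.0005 -0.035   0.0012] after-turn shift [ 0.0003 -0.035   0.0011] turn [-0.002  0.009  0.004]
```

```bash

python3 -m crank '[[0,0.004,0,0,-0.010,0.0025,-1],[0,0.004,0,0,-0.012,0.0018,-1]]'
python3 -m crank '[[0,0,0,0,-0.012,0.0018,-1]]'
python3 -c "
from h import *
go(-.036,.087,.064)"
```

```text
t: 3.65
tcp_pos: [0.6055, 0.035, 0.0639]
tcp_rot: [0.003, -0.046, 0.999, 0.004]
force: [-4.4, 19.9, 29.7]
width: 0.0
t: 3.73
tcp_pos: [0.608, 0.0253, 0.064]
tcp_rot: [0.005, -0.047, 0.999, 0.007]
force: [-1.9, 13.2, 23.0]
width: 0.0001
t 3.73 rack [-0.0317  0.0938] z 0.064 F [-1.9 13.2 23. ] w 0.0001
 shift(tool) [ 0.0043 -0.0068 -0.0002] after-turn shift [ 0.0043 -0.0068 -0.    ] turn [0.014 0.011 0.009]
```

```bash

python3 -m crank '[[0.008,0.006,0.005,0.005,-0.010,0.0018,-1]]'
python3 -m crank '[[0.004,0.004,0,0.003,-0.012,0.0018,-1],[0.004,0.004,0,0.002,-0.012,0.0018,-1]]'
python3 -c "
from h import *
go(-.036,.029,.064)"
```

```text
t: 3.82
tcp_pos: [0.607, 0.0163, 0.064]
tcp_rot: [0.006, -0.046, 0.999, 0.006]
force: [1.9, 12.0, 19.8]
width: -0.0002
t: 3.98
tcp_pos: [0.6081, -0.0047, 0.064]
tcp_rot: [0.007, -0.047, 0.999, 0.006]
force: [-0.6, 12.9, 20.5]
width: -0.0002
t 3.98 rack [-0.0343  0.0639] z 0.064 F [-0.6 12.9 20.5] w -0.0002
 shift(tool) [ 0.002  -0.0349 -0.0004] after-turn shift [ 0.0017 -0.0349 -0.    ] turn [0.011 0.013 0.008]
```

```bash

python3 -m crank '[[0.006,0.005,0.003,0.003,-0.012,0.0018,-1],[0.004,0.004,0.002,0.002,-0.011,0.0018,-1]]'
python3 -m crank '[[0.004,0.004,0.002,0.002,-0.010,0.0018,-1]]'
python3 -c "
from h import *
go(-.036,.029,.064)"
```

```text
t: 4.15
tcp_pos: [0.6093, -0.0254, 0.064]
tcp_rot: [0.007, -0.046, 0.999, 0.004]
force: [-1.0, 12.8, 20.4]
width: -0.0004
t: 4.23
tcp_pos: [0.6101, -0.0345, 0.064]
tcp_rot: [0.008, -0.046, 0.999, 0.004]
force: [-1.0, 11.5, 20.9]
width: 0.0001
t 4.23 rack [-0.0348  0.034 ] z 0.064 F [-1.  11.5 20.9] w 0.0001
 shift(tool) [ 0.0012 -0.005  -0.0001] after-turn shift [ 0.0012 -0.005  -0.    ] turn [0.008 0.015 0.005]
```

```bash

python3 -m crank '[[0.004,0.007,0.002,0,0,-0.035,-1],[0.004,0.007,0.002,0,0,-0.03,0],[0,0,-0.035,0.032,0.0115,0,1],[0,0,-0.035,0.032,0.0115,0,1],[0,0,0,0.032,0.0115,0,1],[0,0,0,0.032,0.0115,0,1]]'
python3 -c "
from h import *
go(-.163,.080,.015,.071)"
```

```text
t: 4.73
tcp_pos: [0.4805, -0.0116, 0.1294]
tcp_rot: [0.004, -0.077, 0.997, -0.001]
force: [0.3, 0.4, 0.8]
width: 0.0607
t 4.73 rack [-0.1619  0.068 ] z 0.1294 F [0.3 0.4 0.8] w 0.0607
 shift(tool) [0.0011 0.0123 0.1144] after-turn shift [0.0002 0.012  0.1144] turn [-0.003  0.008 -0.002]
```

```bash

python3 -m crank '[[0,0.004,0,0,0.012,0,1],[0,0.004,0,0,0.001,0.005,1],[0,0,0,0,0,0,1],[0,0,0,0,0,0,1]]'
python3 -c "
from h import *
go(-.163,.080,.015,.071)
f=grab('wrist');save(f,'w2')
im=f['frame'];hsv=cv2.cvtColor(im,cv2.COLOR_RGB2HSV).astype(int);H,S,V=hsv[...,0],hsv[...,1],hsv[...,2]
"
```

```text
t: 5.07
tcp_pos: [0.4696, 0.0017, 0.1217]
tcp_rot: [-0.005, -0.077, 0.997, -0.001]
force: [0.7, -0.1, 0.5]
width: 0.0857
t 5.07 rack [-0.1717  0.0821] z 0.1217 F [ 0.7 -0.1  0.5] w 0.0857
 shift(tool) [-0.0095 -0.0027  0.1066] after-turn shift [-0.0085 -0.0028  0.1067] turn [-0.    -0.009 -0.003]
```

View pics/w2.png

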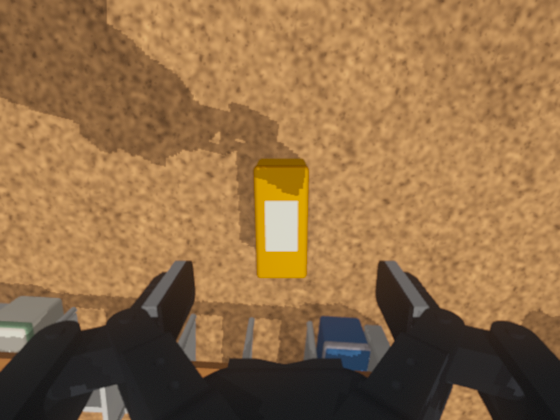

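The tin at (282,220) sits square and centred between the open fingers (190 and 378), so I can lower straight down.

```bash

python3 -m crank '[[0,-0.004,0,-0.009,-0.0015,0.03,1],[0,-0.004,0,0,0,0.035,1],[0,0,0,0,0,0.025,1]]'
python3 -c "
from h import *
go(-.163,.080,.015,.071)"
```

```text
t: 5.37
tcp_pos: [0.4875, -0.0011, 0.0334]
tcp_rot: [0.006, -0.077, 0.997, -0.002]
force: [-0.5, -0.1, 0.1]
width: 0.0852
t 5.37 rack [-0.1541  0.0778] z 0.0334 F [-0.5 -0.1  0.1] w 0.0852
 shift(tool) [0.0089 0.0028 0.0183] after-turn shift [0.0087 0.0028 0.0184] turn [-0.005  0.012 -0.004]
```

```bash

python3 -m crank '[[0,0.006,-0.002,0.008,0.0025,0.013,1],[0,0.003,0,0,0,0.004,0.4],[0,0,0,0,0,0,0.2],[0,0,0,0,0,0,0.1]]'
python3 -c "
from h import *
go(-.163,.080,.015,.071)"
```

```text
t: 5.7
tcp_pos: [0.4797, -0.0016, 0.0101]
tcp_rot: [-0.001, -0.077, 0.997, -0.002]
force: [0.3, 0.4, 1.0]
width: 0.0516
t 5.7 rack [-0.1619  0.078 ] z 0.0101 F [0.3 0.4 1. ] w 0.0516
 shift(tool) [ 0.001   0.002  -0.0049] after-turn shift [ 0.001   0.002  -0.0049] turn [-0.003 -0.003 -0.003]
```

```bash

python3 -m crank '[[0,0,0,0,0,-0.003,0.0],[0,0,0,0,0,0,0.0]]'
python3 -m crank '[[0,0,0.014,0,-0.009,-0.001,0.0],[0,0,0.014,0,-0.009,0,0.0],[0,0,0.014,0,-0.009,0,0.0]]'
python3 -c "
from h import *
go(-.160,.027,.013,0)"
```

```text
t: 5.87
tcp_pos: [0.4819, -0.002, 0.0147]
tcp_rot: [-0.0, -0.077, 0.997, -0.002]
force: [-0.6, 0.5, -0.4]
width: 0.0424
t: 6.12
tcp_pos: [0.4879, -0.0297, 0.0183]
tcp_rot: [0.002, -0.055, 0.998, -0.002]
force: [-0.7, -0.4, 0.1]
width: 0.0426
t 6.12 rack [-0.1561  0.0493] z 0.0183 F [-0.7 -0.4  0.1] w 0.0426
 shift(tool) [ 0.0044 -0.0222  0.0054] after-turn shift [ 0.0039 -0.0223  0.0053] turn [-0.005  0.004  0.025]
```

```bash

python3 -m crank '[[0,0.002,0.012,0.003,-0.008,0.002,0.0],[0,0,0.012,0,-0.008,0.002,0.0],[0,0,0,0,-0.006,0.001,0.0]]'
python3 -c "
from h import *
go(-.160,.028,.015,0)
f=grab('wrist');save(f,'w3')
im=f['frame'];hsv=cv2.cvtColor(im,cv2.COLOR_RGB2HSV).astype(int);H,S,V=hsv[...,0],hsv[...,1],hsv[...,2]"
```

```text
t: 6.37
tcp_pos: [0.4885, -0.0559, 0.0143]
tcp_rot: [0.002, -0.041, 0.999, -0.003]
force: [-0.2, 0.6, 0.3]
width: 0.0425
t 6.37 rack [-0.1578  0.0231] z 0.0143 F [-0.2  0.6  0.3] w 0.0425
 shift(tool) [ 0.0022  0.0049 -0.0007] after-turn shift [ 0.0022  0.0049 -0.0007] turn [-0.006  0.005 -0.005]
```

View pics/w3.png

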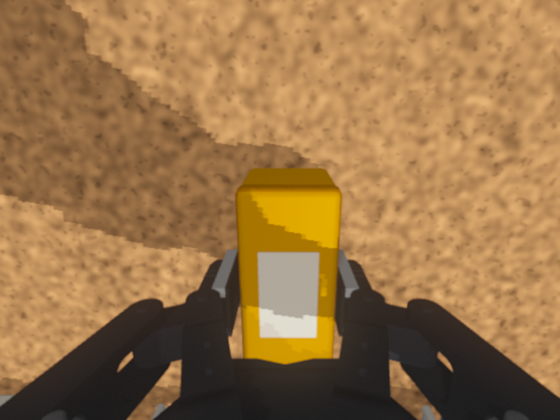

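The tin sits square in the loose cage (sides u 238–340, pads on both). I'll nudge it +y to centre, then open and rise.

```bash

python3 -m crank '[[0,0.003,-0.005,0.001,0.006,-0.001,0.0],[0,0,0,0,0.001,0,0.0]]'
python3 -c "
from h import *
go(-.160,.029,.015,0)"
```

```text
t: 6.58
tcp_pos: [0.4867, -0.0511, 0.0149]
tcp_rot: [0.0, -0.042, 0.999, -0.003]
force: [-0.3, -0.1, 1.0]
width: 0.0424
t 6.58 rack [-0.1592  0.0281] z 0.0149 F [-0.3 -0.1  1. ] w 0.0424
 shift(tool) [ 0.0008  0.0009 -0.0001] after-turn shift [ 0.0008  0.0009 -0.0001] turn [-0.007  0.001 -0.002]
```

```bash

python3 -m crank '[[0,0,0,0,0,0,0.3],[0,0,0,0,0,0,1],[0,0,0,0,0,0,1],[0,0,0,0,0,-0.03,1],[0,0,0,0,0,-0.04,1],[0,0,0,0,0,-0.04,1],[0,0,0,-0.02,0,-0.03,1],[0,0,0,-0.02,0,-0.03,1]]'
cat > tin.py <<'E'
from h import *
import sys
go(-.160,.029,.015,0)
f=grab(sys.argv[1]);save(f,sys.argv[2])
hsv=cv2.cvtColor(f["frame"],cv2.COLOR_RGB2HSV).astype(int);H,S,V=hsv[...,0],hsv[...,1],hsv[...,2]
ys,xs=np.mgrid[0:420,0:560];uv=np.c_[xs.ravel(),ys.ravel()]
P=f["o"]+ray(f,uv)*f["depth"].reshape(-1,1);q=w2r(P)
m=(P[:,2]>.040)&(P[:,2]<.053)&(q[:,0]<0)&(q[:,0]>-.3)&(np.abs(q[:,1]-.03)<.06)&(S.ravel()>0)&((H.ravel()>16)|(S.ravel()<60))
m=m.reshape(420,560).astype(np.uint8);n,l,st,_=cv2.connectedComponentsWithStats(m);k=1+np.argmax(st[1:,4]);i=(l==k).ravel()
pts=q[i];print("n",i.sum(),"z",np.median(P[i,2]).round(4),np.percentile(P[i,2],[5,95]).round(4));print(cv2.minAreaRect((pts*1000).astype(np.float32)))
E
python3 tin.py wrist w4
```

```text
t: 7.25
tcp_pos: [0.5177, -0.0421, 0.1844]
tcp_rot: [-0.009, -0.044, 0.999, -0.001]
force: [2.1, -0.5, -1.0]
width: 0.0857
t 7.25 rack [-0.1275  0.0344] z 0.1844 F [ 2.1 -0.5 -1. ] w 0.0857
 shift(tool) [ 0.0296 -0.0052  0.1699] after-turn shift [ 0.0325 -0.0054  0.1694] turn [-0.001 -0.017  0.002]
n 4346 z 0.0464 [0.0446 0.0477]
((-160.22616577148438, 26.56507110595703), (40.76853942871094, 90.04476165771484), 89.96663665771484)
```

```bash

python3 -m crank '[[0,-0.008,0,0.035,-0.003,0,-0.67],[0,-0.008,0,0.035,-0.003,0,-0.67],[0,0,0,0.035,0,0,-0.67],[0,0,0,0.012,0,0.01,-0.67],[0,0,0,0,0,0.03,-0.67],[0,0,0,0,0,0.03,-0.67]]'
python3 -c "
from h import *
go(-.245,.0275,.017,0)"
```

```text
t: 7.8
tcp_pos: [0.4141, -0.0601, 0.1247]
tcp_rot: [0.014, -0.047, 0.999, -0.005]
force: [-0.2, -1.0, -1.9]
width: 0.0148
t 7.8 rack [-0.2323  0.0254] z 0.1247 F [-0.2 -1.  -1.9] w 0.0148
 shift(tool) [0.0158 0.0034 0.1072] after-turn shift [0.0127 0.0021 0.1077] turn [-0.011  0.029  0.007]
```

```bash

python3 -m crank '[[-0.005,0.015,0.004,0.016,0.002,0.025,-0.67],[-0.005,0.015,0.003,0.006,0,0.025,-0.67],[0,0,0,0,0,0.02,-0.67]]'
python3 -c "
from h import *
go(-.245,.0275,.017,0)"
```

```text
t: 8.05
tcp_pos: [0.3912, -0.0596, 0.0507]
tcp_rot: [-0.0, -0.044, 0.999, -0.001]
force: [0.0, 0.0, -1.4]
width: 0.0141
t 8.05 rack [-0.2551  0.0278] z 0.0507 F [ 0.   0.  -1.4] w 0.0141
 shift(tool) [-0.0101 -0.0003  0.0337] after-turn shift [-0.0101 -0.0003  0.0337] turn [-0.001 -0.001  0.002]
```

```bash

python3 -m crank '[[0,0,0,0,0,0.02,-0.67],[0,0,0,0,0,0.01,-0.67],[0,0,0,-0.008,0,0,-0.67],[0,0,0,-0.008,0,0,-0.67]]'
python3 -c "
from h import *
go(-.215,.0275,.017,0)"
```

```text
t: 8.38
tcp_pos: [0.4021, -0.0559, 0.0153]
tcp_rot: [-0.004, -0.044, 0.999, 0.001]
force: [-0.2, -0.9, -0.6]
width: 0.0141
t 8.38 rack [-0.2439  0.0305] z 0.0153 F [-0.2 -0.9 -0.6] w 0.0141
 shift(tool) [-0.0289 -0.0031 -0.0019] after-turn shift [-0.0289 -0.003  -0.0017] turn [ 0.002 -0.009  0.002]
```

```bash

python3 -m crank '[[0,-0.004,0,-0.012,-0.003,-0.001,-0.67],[0,0,0,-0.012,0,0,-0.67],[0,0,0,-0.008,0,0,-0.67],[0,0,0,-0.01,0,0,-0.67],[0,0,0,-0.01,0,0,-0.67]]'
python3 -c "
from h import *
go(-.160,.0275,.017,0)"
```

```text
t: 8.8
tcp_pos: [0.461, -0.0536, 0.0194]
tcp_rot: [-0.0, -0.045, 0.999, 0.0]
force: [0.2, -0.7, -0.6]
width: 0.0142
t 8.8 rack [-0.185   0.0278] z 0.0194 F [ 0.2 -0.7 -0.6] w 0.0142
 shift(tool) [-0.025  -0.0004  0.0023] after-turn shift [-0.025  -0.0003  0.0024] turn [ 0.001 -0.001  0.004]
```

```bash

python3 -m crank '[[0,0,0.003,-0.010,0,0.001,-0.67],[0,0,0,-0.01,0,0.001,-0.67],[0,0,0,-0.008,0,0,-0.67]]'
python3 tin.py top t5
```

```text
t: 9.05
tcp_pos: [0.4936, -0.0507, 0.0197]
tcp_rot: [0.001, -0.044, 0.999, -0.0]
force: [-1.1, 0.7, -0.6]
width: 0.014
t 9.05 rack [-0.1523  0.0279] z 0.0197 F [-1.1  0.7 -0.6] w 0.014
 shift(tool) [0.0077 0.0011 0.0047] after-turn shift [0.0077 0.0011 0.0047] turn [-0.001  0.002  0.002]Traceback (most recent call last):
  File "tin.py", line 9, in <module>
    m=m.reshape(420,560).astype(np.uint8);n,l,st,_=cv2.connectedComponentsWithStats(m);k=1+np.argmax(st[1:,4]);i=(l==k).ravel()
                                                                                           ~~~~~~~~~^^^^^^^^^^
    return _wrapfunc(a, 'argmax', axis=axis, out=out, **kwds)
    return bound(*args, **kwds)
ValueError: attempt to get argmax of an empty sequence
```

```bash
python3 -c "
from h import *
f=grab('side');save(f,'s5')
im=f['frame'][160:320,170:390,::-1];cv2.imwrite('pics/s5c.png',cv2.resize(im,None,fx=3,fy=3))"
```

```text
(no output)
```

View pics/s5c.png

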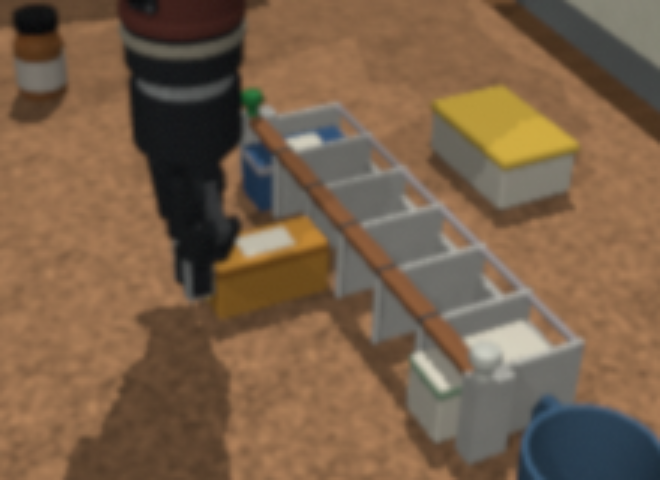

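The tin's front is at the mouth of the third gap. I'll check alignment with numbers before entering.

```bash
python3 tin.py side s6
```

```text
t 9.15 rack [-0.1516  0.0277] z 0.0198 F [-0.4 -0.5 -0.2] w 0.0136
 shift(tool) [0.0084 0.0014 0.0048] after-turn shift [0.0084 0.0013 0.0048] turn [-0.001  0.004  0.002]
n 387 z 0.0463 [0.0417 0.0479]
((-95.39037322998047, 23.605472564697266), (88.99237823486328, 41.63105773925781), 3.888115882873535)
```

```bash

python3 -m crank '[[0,0.002,0,-0.008,0.002,0.002,-0.67],[0,0,0,-0.008,0,0.001,-0.67]]'
python3 -m crank '[[0,0,0,-0.008,0,0.001,-0.67],[0,0,0,-0.008,0,0.001,-0.67]]'
python3 tin.py side s7
```

```text
t: 9.37
tcp_pos: [0.5071, -0.0469, 0.0166]
tcp_rot: [-0.001, -0.044, 0.999, -0.0]
force: [-0.3, 0.5, -0.1]
width: 0.0141
t: 9.53
tcp_pos: [0.5238, -0.0453, 0.0144]
tcp_rot: [-0.002, -0.044, 0.999, 0.0]
force: [-2.2, 0.3, 0.4]
width: 0.014
t 9.53 rack [-0.1217  0.0307] z 0.0144 F [-2.2  0.3  0.4] w 0.014
 shift(tool) [ 0.0383 -0.0016 -0.0005] after-turn shift [ 0.0383 -0.0017 -0.0006] turn [ 0.    -0.003  0.001]
n 303 z 0.0463 [0.0412 0.0483]
((-68.89031982421875, 31.367630004882812), (62.31349563598633, 72.99653625488281), 78.05094909667969)
```

Entering with only about 2 N resistance. I'll keep pushing and watch the force.

```bash

python3 -m crank '[[0,0,0,-0.009,-0.001,-0.001,-0.67],[0,0,0,-0.009,0,0,-0.67],[0,0,0,-0.009,0,0,-0.67]]'
python3 -m crank '[[0,0,0,-0.008,0,0,-0.67]]'
python3 -c "
from h import *
go(-.062,.029,.017,0)"
```

```text
t: 9.83
tcp_pos: [0.5532, -0.0437, 0.0146]
tcp_rot: [-0.002, -0.044, 0.999, 0.0]
force: [-1.2, -0.4, -0.2]
width: 0.014
t: 9.92
tcp_pos: [0.562, -0.0429, 0.0145]
tcp_rot: [-0.002, -0.044, 0.999, 0.0]
force: [-1.0, -0.1, 1.4]
width: 0.0143
t 9.92 rack [-0.0834  0.0298] z 0.0145 F [-1.  -0.1  1.4] w 0.0143
 shift(tool) [-0.0214 -0.0008 -0.0025] after-turn shift [-0.0214 -0.0008 -0.0025] turn [ 0.    -0.003  0.002]
```

```bash

python3 -m crank '[[0,0,0,-0.008,0,-0.001,-0.67],[0,0,0,-0.006,0,0,-0.67]]'
python3 -m crank '[[0,0,0,-0.004,0,0,-0.67]]'
python3 -m crank '[[0,0,0,-0.003,0,0,-0.67]]'
python3 -c "
from h import *
go(-.062,.029,.017,0)"
```

```text
t: 10.08
tcp_pos: [0.5777, -0.0415, 0.0152]
tcp_rot: [-0.002, -0.044, 0.999, 0.0]
force: [-1.3, -0.5, 0.5]
width: 0.0143
t: 10.17
tcp_pos: [0.5809, -0.041, 0.0149]
tcp_rot: [-0.003, -0.044, 0.999, 0.0]
force: [-19.5, -3.2, 12.2]
width: 0.0139
t: 10.25
tcp_pos: [0.5807, -0.0408, 0.0142]
tcp_rot: [-0.007, -0.044, 0.999, -0.0]
force: [-18.4, -3.9, 13.8]
width: 0.0143
t 10.25 rack [-0.0647  0.0302] z 0.0142 F [-18.4  -3.9  13.8] w 0.0143
 shift(tool) [-0.0026 -0.0012 -0.0028] after-turn shift [-0.0027 -0.0012 -0.0028] turn [ 0.    -0.013  0.001]
```

Firm stop at rack x −0.065, where about −0.062 was expected. I'll back off, rise clear and check.

```bash

python3 -m crank '[[0,0,0,0.01,0,0,-0.67],[0,0,0,0.03,0,0,-0.67],[0,0,0,0.035,0,0,-0.67],[0,0,0,0.035,0,-0.01,-0.67],[0,0,0,0.035,0,-0.02,-0.67],[0,0,0,0.035,0,-0.03,-0.67],[0,0,0,0.035,0,-0.03,-0.67]]'
python3 - <<'E'
from h import *
f=grab('top');save(f,'t8');g=grab('side')
hsv=cv2.cvtColor(f["frame"],cv2.COLOR_RGB2HSV).astype(int)
ys,xs=np.mgrid[190:250,235:375];uv=np.c_[xs.ravel(),ys.ravel()]
P=f["o"]+ray(f,uv)*f["depth"][190:250,235:375].reshape(-1,1);q=w2r(P)
for n,y in(("blue",.145),("tea",.029),("cream",-.145)):
    i=(np.abs(q[:,1]-y)<.012)&(np.abs(P[:,2]-.046)<.006);k=i&(q[:,0]<-.03)
    b=i&(q[:,0]>-.03); print(n,i.sum(),"x min/max",q[i,0].min().round(4),q[i,0].max().round(4))
a=cv2.resize(f["frame"][180:260,225:385,::-1],(640,320),interpolation=cv2.INTER_CUBIC)
b=cv2.resize(g["frame"][170:310,220:390,::-1],None,fx=2,fy=2);b=cv2.copyMakeBorder(b,0,0,0,640-b.shape[1],0)
cv2.imwrite("pics/fin.png",np.vstack([a,b]))
E
```

```text
t: 10.83
tcp_pos: [0.372, -0.0581, 0.0961]
tcp_rot: [-0.009, -0.045, 0.999, 0.001]
force: [0.1, -0.0, 1.6]
width: 0.0144
blue 197 x min/max -0.0569 0.0332
tea 182 x min/max -0.0545 0.032
cream 193 x min/max -0.0606 0.0298
```

View pics/fin.png

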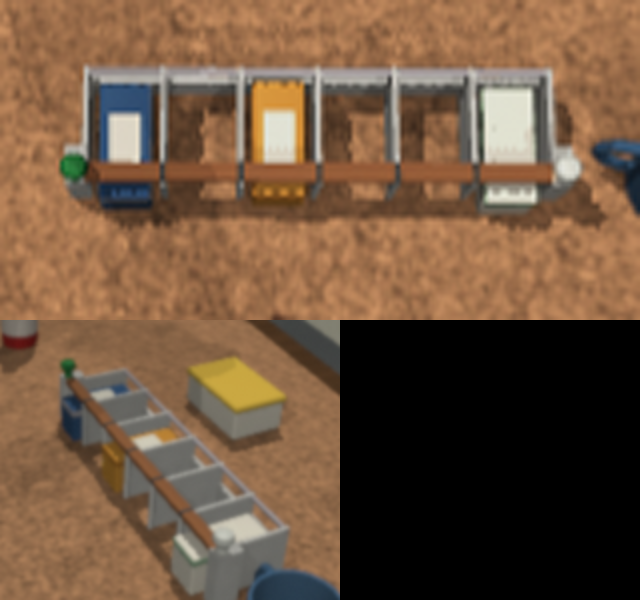

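Tea tin is in the third gap (top view 252–303, 80–200), in deeper than its neighbours, and everything else is standing. I'll take a close wrist measurement to confirm it is home.

```bash

python3 -m crank '[[0,0.009,0,0,0,-0.035,-0.67],[0,0.009,0,-0.03,0,-0.035,-0.67],[0,0,0,-0.04,0,0,-1],[0,0,0,-0.04,0,0,-1],[0,0,0,-0.04,0,0,-1],[0,0,0,-0.04,0,0,-1],[0,0,0,0,0,0,-1]]'
python3 - <<'E'
from h import *
go(-.06,.029,.16)
f=grab('wrist');save(f,'w9')
ys,xs=np.mgrid[0:420,0:560];P=f["o"]+ray(f,np.c_[xs.ravel(),ys.ravel()])*f["depth"].reshape(-1,1);q=w2r(P)
for n,y in(("blue",.145),("tea",.029),("cream",-.145)):
    i=(np.abs(q[:,1]-y)<.014)&(P[:,2]>.012)&(P[:,2]<.04)&(q[:,0]<-.04)&(q[:,0]>-.09)
    if i.sum()>5:print(n,i.sum(),"near face x",np.percentile(q[i,0],[10,50,90]).round(4),"slope",np.polyfit(q[i,1],q[i,0],1)[0].round(3))
for y in (.116,.058,0,-.058):
    i=(np.abs(q[:,1]-y)<.005)&(P[:,2]>.012)&(P[:,2]<.05)&(q[:,0]<-.03)&(q[:,0]>-.09)
    if i.sum()>5:print("divider",y,i.sum(),np.percentile(q[i,0],[2,10,50]).round(4),np.median(q[i,1]).round(4))
i=(np.abs(P[:,2]-.064)<.003)&(np.abs(q[:,0]+.036)<.02)&(np.abs(q[:,1]-.0)<.06);print("rail x",np.percentile(q[i,0],[2,50,98]).round(4))
E
```

```text
t: 11.52
tcp_pos: [0.5691, -0.0411, 0.1663]
tcp_rot: [-0.011, -0.042, 0.999, -0.001]
force: [-2.6, 0.0, -0.1]
width: -0.0001
t 11.52 rack [-0.0762  0.0309] z 0.1663 F [-2.6  0.  -0.1] w -0.0001
 shift(tool) [-0.0164 -0.0019  0.0059] after-turn shift [-0.0162 -0.0019  0.0063] turn [-0.002 -0.023 -0.002]
blue 257 near face x [-0.0557 -0.0554 -0.0551] slope 0.004
tea 258 near face x [-0.0536 -0.0533 -0.0531] slope 0.001
cream 249 near face x [-0.0592 -0.0589 -0.0586] slope 0.006
divider 0.116 186 [-0.0471 -0.0468 -0.0445] 0.1128
divider 0.058 102 [-0.0475 -0.0472 -0.0464] 0.0555
divider 0 108 [-0.0478 -0.0474 -0.0466] 0.0004
divider -0.058 190 [-0.0478 -0.0476 -0.045 ] -0.0571
rail x [-0.0458 -0.04   -0.0315]
```

View pics/w9.png

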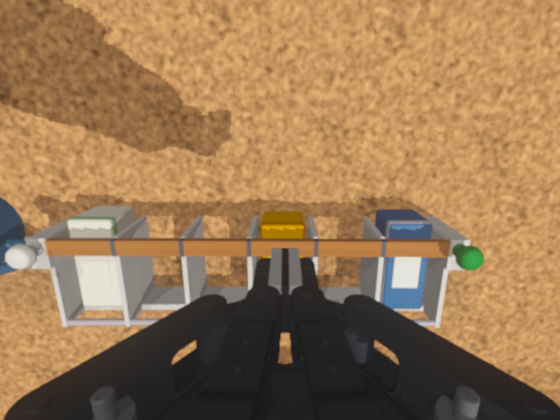

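Relative to the divider fronts (measured −47.4, nominal −45), the tin's near face is at −50.9 mm against −51 nominal. It is home and square, and the robot is clear of everything.

```bash
python3 -c "
from bench import r
print(r.state()['force'],r.close_job())"
```

```text
the job is handed in; nothing more can be done
[-0.52455599  1.02004402  0.26846943] None
```

The tea tin is fully home in the third gap from the green knob, and I handed the job in at about 11.6 s of the 56 s allowed.

**Counting:** The green knob is on the rack's +y end. I ran the closed fingertip along the rail over gaps 1, 2 and 3 and stopped at rack y = 34 mm, still over the third gap.
- The first touch on rail 1 was firmer than intended, at about 58 N.
- The finger then rode about 1 mm clear of the rail for a short stretch near the end of gap 1.
- Over gaps 2 and 3 the contact was steady at about 20 N.

**Moving the tin:** I slid it sideways and straightened it between loosely set fingers, without gripping it. Then I pushed it in from behind with two fingertips until it stopped firmly at about 19 N.

**Last checks:**
- **Position:** the tin's near face is at rack x = −50.9 mm, against −51 mm for fully home, and it sits square. This is after correcting a 2.4 mm camera offset seen on the divider fronts; the raw reading was −53.3 mm.
- **Level:** the tin's top read 46 mm after the sideways slide, as it should on the counter. I did not re-measure the top height after the final push.
- **Other items:** the blue and cream tins sit about 2 and 5 mm short of home. I never touched them. In the last pictures everything else in view was standing where it was; I did not measure the jar, pot and bottle again.
- **Robot:** it was clear of everything when I handed in.

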